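# Roll the test target onto the sensor line and teach the sensor

### The arm

A 7-joint arm with a two-finger parallel gripper is mounted at the origin on the work surface. World frame = base frame: x ahead of the robot, y to its left, z up, the work surface at z = 0. Lengths are in m, angles in rad, forces in N, time in s.
With the tool pointing down it reaches from about 0.425 to 1.025 m from the base axis. Payload 9.4 kg.
Tool frame: the origin (TCP) lies midway between the tips of the shut fingers; the grasp point (between the pads) lies 19 mm behind it (robot.grip_point_offset is the distance from the TCP to the grasp point, in m); z points along the fingers, y is the line along which they close (so a half turn about z gives the same grasp; the last joint's range is limited). The gripper opens to 93 mm and grips with 3 to 60 N. Pads are 15 mm wide; open, the fingers measure 128 mm over their backs; the gripper's body (75 mm by 188 mm) begins 65 mm behind the grasp point.
Start: joints at [1.18, 0.599, -0.003, 1.599, 0.002, 0.943, -0.08], TCP at [0.224, -0.69, 0.219] pointing down, gripper open.
Joint ranges: [-2.57, 2.57], [-0.35, 1.97], [-1.29, 1.29], [0.11, 2.56], [-1.05, 4.19], [0.11, 1.86], [-2.63, 2.63]. Speed limits (rad/s): [2.22, 2.22, 3.01, 3.01, 3.14, 3.14, 3.14].

### API

Orientations are given as [roll, pitch, yaw] about the fixed x, y, z axes, in that order (R = Rz(yaw) Ry(pitch) Rx(roll)).
In Python, from cell import robot gives the robot as it stands.
- The arm moves only by the shell command python3 -m inch 'ROWS' [FORCE]. ROWS is JSON, a list that holds one entry, the list of rows, each a list of 7 numbers: the shift along the tool's x, y, z in cm, then the turn, a rotation vector about the tool's x, y, z in degrees, then the opening, from -1 (shut) to 1 (fully open), so that 0 is half open. A call has exactly 5 rows; each row shifts and turns the commanded pose from where the row before left it, along the tool's axes as they then stand; what a row does not reach is not made up. A row lasts 1/8 s, in which the tool goes at most 62.5 mm and 10.7 degrees, less where a joint would pass 70% of its speed; a pose out of reach is approached as far as the arm can. A call is refused whole if a number of a shift passes 6.25 or a number of a turn 10.7, either way. A call with a gripper value outside its range is refused whole. The fingers move at their own pace and stop on an object; FORCE is the grip in N (left out, the last holds). Time passes only in rows, so rows that do not move let the fingers close, or fill a call up. It gives the time, the measured TCP pose, the force, the opening and the grip force at its end, in the units of the state.
- robot.state(): the state, without advancing time (a new reading comes with each control period).
- robot.camera(name): name is "side" or "top"; returns a dict with "image" (480x640x3 uint8, red, green, blue), "z_map" (480x640 float32, m along the optical axis (not along the pixel's ray), 0 where there is no reading), "K" (3x3 intrinsics, pixels), "R" (3x3) and "t" (3): a world point X has camera coordinates R X + t. Camera axes: x right, y down, z forward; pixel columns grow to the right and rows downward; lengths in m; the calibration is good to about 2 mm. A picture is of the moment at which its call begins.
- robot.close_job(): hands the job in; it is judged then, once.
The state is a dict: "t": time; "joint_positions": joint angles; "dq": joint speeds; "joint_efforts": joint torques, N m; "tool_pos": TCP position; "eef_rot": TCP orientation; "force": force on the tool from outside, world axes, zero at the start; "ft_torque": the same for the moment, N m; "gripper_width": finger opening in m; "grip_force": force on a finger pad.
Only numpy, scipy, OpenCV 4.12 (cv2) and the standard library are available. Lean on these libraries where they do the work, as an engineer would, in place of code of your own. Each camera call takes 0.05 s, during which the arm holds its last target. There are 200 camera calls.

### The job

Without picking anything up, push the thick metal roller with a fingertip so that it rolls along the mat until it lies along the white line, centred over it and in line with the sensor. Once it lies still there, and only then, press the button on the teach box fully down and let it spring back. Leave the thin roller and everything else on the bench where it is.

Things in the scene. Friction and masses are not known exactly. Their poses are not given: they have to be found in the camera images.
- target: thick polished aluminium roller, 40 mm diameter, 80 mm long, 0.2 to 0.4 kg, lying beside the line, about parallel. Origin at its centre, 20 mm above the mat; x along it. Under a fingertip pressing its top with 3 to 15 N and moving sideways it rolls half as far as the tip (so the tip runs off it: use short strokes). Pushed from behind above mid-height it jams; pushed lower, slowly, it coasts under 1 cm.
- thin_roller: bystander: the thin aluminium roller, 24 mm diameter, 80 mm long, lying on the mat on the other side of the line. Origin at its centre, x along its length.
- line (a point): middle of the white line (150 x 3 mm) on the flat black mat, 12 mm above the table; x along the line to the sensor, y across it (rolling direction), z up. The fixed mat reaches 77 mm to -x, 73 mm to +x, 155 mm to each side. The sensor, an 18 mm brass barrel in a bracket 50 mm wide and 45 mm high, looks along the line to -x; its face is 58 mm from here to +x, as high as the roller's axis.
- teach (a joint): travel of the push button on the teach box: 0 is up, 0.006 m is fully down; a spring returns it. Fully down takes about 5 N, straight down.
- teach_top (a point): centre of the top face of the button (black, 28 mm diameter, in a dark steel collar of 44 mm), about 62 mm above the table. It stands on the teach box, a fixed grey box 70 x 70 x 40 mm to the left or right of the mat. z up.
- meter: bystander: white hand-held meter lying flat, 130 x 70 x 33 mm, on the other side of the mat from the teach box. Origin at the centre of its underside, x along its length.
- driver: bystander: black-handled screwdriver, 190 mm long, lying on the table between the robot and the mat.
- lamp: bystander: grey lamp holder with a white bulb standing in it, 68 mm diameter, 122 mm tall, beyond the mat. Origin at the centre of its underside.
- probe_head: bystander: round aluminium connection head, 82 mm diameter, 68 mm tall with a side stub, beyond the mat. Origin at the centre of its underside.
- mug: bystander: white mug, 80 mm diameter, 95 mm tall, far right. Origin at the centre of its underside.
- relay: bystander: grey rail-mount relay module, 90 x 36 x 76 mm, standing far left. Origin at the centre of its underside.
Not all that is in view belongs to the job. What is shaped like the target but orange or red is not meant.

How it is judged:
On the way, in this order (a step that is already met when the one before it is completed fails the run):
1. the thick roller has been rolled, not slid: it has turned by more than a radian on the mat (angle between target's own z axis and vertical above 1 rad and height (world z) of target below 0.04 m).
2. the thick roller lies still, centred along the line (y of target in the frame of line between -0.006 and 0.006 m and x of target in the frame of line between -0.05 and 0.035 m and angle between the x axis of target and the x axis of line, either way round below 0.15 rad and height (world z) of target between 0.028 and 0.036 m and linear speed of target below 0.01 m/s and angular speed of target below 0.3 rad/s), for 0.3 s.
3. the teach button is pressed fully down while the roller lies on the line (y of target in the frame of line between -0.006 and 0.006 m and x of target in the frame of line between -0.05 and 0.035 m and angle between the x axis of target and the x axis of line, either way round below 0.15 rad and height (world z) of target between 0.028 and 0.036 m and value of joint teach above 0.0048 m), for 0.05 s.
At the end, for the whole second after the job is handed in: The thick roller lies still on the mat, its axis within 6 mm and 0.15 rad of the line, its centre from 50 mm short of to 35 mm past the line's middle; the button was pressed and is up again; the thin roller moved under 15 mm, other bystanders under 20 mm (all of step 2 and value of joint teach below 0.001 m and distance of thin_roller from where it was at the start of the episode below 0.015 m and distance of each of meter, driver, lamp, probe_head, mug, relay from where it was at the start of the episode below 0.02 m); the robot touches nothing.
It fails at once if the thick roller is lifted (more than 10 mm) (height (world z) of target above 0.042 m).
It fails at once if the thick roller falls off the mat's plate (height (world z) of target below 0.025 m).
It fails at once if the button is pressed while the thick roller is not on the line (value of joint teach above 0.003 m and not (y of target in the frame of line between -0.006 and 0.006 m and x of target in the frame of line between -0.05 and 0.035 m and angle between the x axis of target and the x axis of line, either way round below 0.15 rad and height (world z) of target between 0.028 and 0.036 m)).
It fails at once if the thin roller is disturbed (15 mm) (distance of thin_roller from where it was at the start of the episode above 0.015 m).
It fails at once if a bystander is disturbed (20 mm) (distance of any of meter, driver, lamp, probe_head, mug, relay from where it was at the start of the episode above 0.02 m).
It also fails if it takes over 61 s, if anything falls off the work surface, if the arm or the gripper's body presses on something with over 40 N, if the wrist force passes 120 N, or if a joint passes its speed limit or range.

## Working session

There is one attempt and no reset: what is moved stays moved. The work goes in short steps, Python scripts to look and compute and a shell command to move; the robot and the scene stay as the last step left them, time stands still between calls to the robot, and variables do not carry over. Pictures are saved under pics/ and viewed, at most 10 in all, crops included, and the job is handed in when it is done.

```bash
mkdir -p pics; ls
cat > h.py <<'E'
import numpy as np, cv2
from cell import robot
def grab(name,tag):
    c=robot.camera(name); cv2.imwrite(f'pics/{tag}.png',c['image'][:,:,::-1]); np.savez(f'pics/{tag}.npz',**c); return c
def pts(c):
    z=c['z_map']; v,u=np.indices(z.shape); K=c['K']
    P=np.stack([(u-K[0,2])/K[0,0]*z,(v-K[1,2])/K[1,1]*z,z],-1)
    return (P-c['t'])@c['R']
def onplane(c,u,v,h):
    d=c['R'].T@np.linalg.inv(c['K'])@np.array([u,v,1.]); o=-c['R'].T@c['t']
    return o+d*(h-o[2])/d[2]
E
python3 - <<'E'
from h import *
for n in('top','side'):
    c=grab(n,n+'0'); print(n,c['K'],-c['R'].T@c['t'],c['R'])
print(robot.state())
E
```

```text
pics
top [[577.39966313   0.         319.88493429]
 [  0.         577.39966313 238.90027722]
 [  0.           0.           1.        ]] [0.31659431 0.00219807 1.35586528] [[-0.01834065 -0.99976396  0.01164645]
 [-0.98338804  0.01593388 -0.18081505]
 [ 0.18058679 -0.01476925 -0.98344816]]
side [[584.60049194   0.         328.6951334 ]
 [  0.         584.60049194 235.49289476]
 [  0.           0.           1.        ]] [0.23047921 0.9817095  0.72802579] [[-0.93739395 -0.34825411  0.00341525]
 [-0.19209126  0.50882161 -0.83916716]
 [ 0.29050566 -0.78728625 -0.54386287]]
{'t': 0.1, 'joint_positions': array([ 1.18030346,  0.60001361, -0.00256572,  1.60002408,  0.00180243,
        0.94286359, -0.07978285]), 'dq': array([ 0.00098292, -0.00053351, -0.00057366, -0.00357388, -0.00079526,
       -0.00022632,  0.00201486]), 'joint_efforts': array([ 5.07926612e-03, -7.66557455e+01,  1.50223184e+00, -2.52937692e+01,
       -5.22659265e-02,  1.35897411e-02,  1.30869199e-05]), 'tool_pos': array([ 0.22365974, -0.68920807,  0.21787796]), 'eef_rot': array([-3.14029115e+00,  1.12560377e-04,  3.13888429e-01]), 'force': array([ 0.92202668, -0.83802514, -0.13869479]), 'ft_torque': array([ 0.01194124, -0.03797457, -0.0245712 ]), 'grip_force': 0.0, 'gripper_width': 0.09284013142853079}
```

View pics/top0.png

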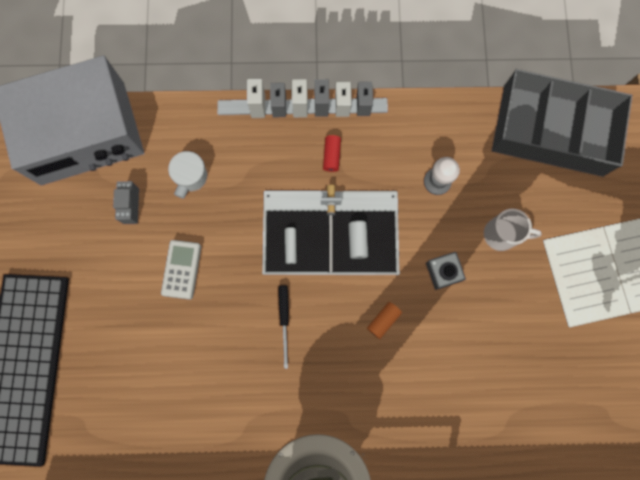

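View pics/side0.png

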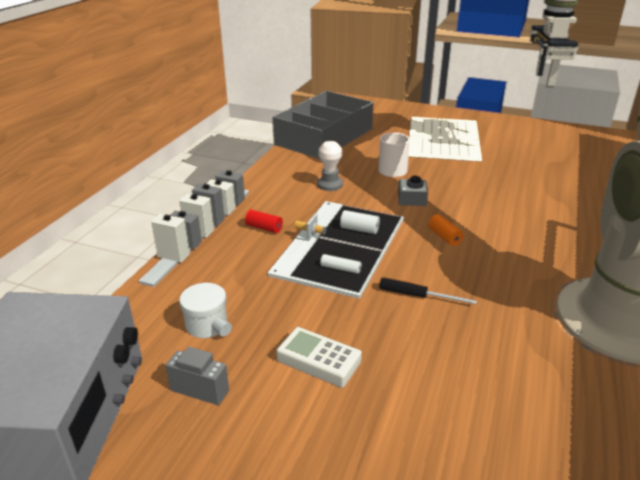

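The top view shows the line at column 331 (rows 210–272), with the thick roller to its right at (358,240) and the thin one at (290,245). The button is at (447,270) and the sensor at (331,195). The side view agrees: thick roller at (360,222), thin at (341,264), button at (413,183).

```bash
cat >> h.py <<'E'
def line(c,h=0.012):
    g=c['image'].min(2).astype(float); r=[]
    for v in range(216,268,3):
        w=g[v,322:341]; w=np.clip(w-np.median(w)-5,0,None); r.append(onplane(c,322+(w*np.arange(19)).sum()/w.sum(),v,h))
    r=np.array(r); p=np.polyfit(r[:,0],r[:,1],1); return p,r
def roller(c,lo,hi,box):
    P=pts(c); m=(c['z_map']>0)&(P[...,2]>lo)&(P[...,2]<hi)
    for i in(0,1): m&=(P[...,i]>box[i][0])&(P[...,i]<box[i][1])
    q=P[m]; rect=cv2.minAreaRect(q[:,:2].astype(np.float32)); return q,rect
E
python3 - <<'E'
from h import *
T=dict(np.load('pics/top0.npz')); S=dict(np.load('pics/side0.npz'))
p,r=line(T); print('line y=',p, 'resid',np.std(r[:,1]-np.polyval(p,r[:,0])))
for v in (210,272): print('line end',onplane(T,331,v,.012))
for v in (192,274):
  for u in (264,398): print('plate',u,v,onplane(T,u,v,.012))
for n,c in(('T',T),('S',S)):
  P=pts(c)
  for nm,lo,hi,b in(('thick',.025,.07,((.42,.62),(-.16,-.02))),('thin',.02,.06,((.42,.62),(.03,.15))),('button',.045,.09,((.4,.55),(-.4,-.2))),('butttop',.056,.09,((.4,.55),(-.4,-.2)))):
    q,rect=roller(c,lo,hi,b); print(n,nm,len(q),np.percentile(q[:,2],[5,50,95]).round(4),q.mean(0).round(4),rect)
# triangulate by depth: mat
print('mat z', pts(T)[240,310], pts(T)[240,340])
for n,c,(u,v) in(('T',T,(449,270)),('S',S,(415,183)),('T',T,(358,240)),('S',S,(360,222))): print(n,u,v,pts(c)[v,u])
E
```

```text
line y= [-0.01963967 -0.03194664] resid 8.859113040124916e-05
line end [ 0.63312537 -0.04582544  0.012     ]
line end [ 0.48412012 -0.0425729   0.012     ]
plate 264 192 [0.67994984 0.11401625 0.012     ]
plate 398 192 [ 0.67505115 -0.20805394  0.012     ]
plate 264 274 [0.48206214 0.11418666 0.012     ]
plate 398 274 [ 0.47675144 -0.19955331  0.012     ]
T thick 613 [0.0353 0.0488 0.0553] [ 0.5568 -0.1031  0.0476] ((0.5760446786880493, -0.09516088664531708), (0.1306920051574707, 0.06848584860563278), 26.61129379272461)
T thin 502 [0.0217 0.0319 0.0386] [0.5163 0.0581 0.031 ] ((0.5044718980789185, 0.06569088995456696), (0.06755882501602173, 0.1655322015285492), 89.29792785644531)
T button 326 [0.0458 0.0545 0.0658] [ 0.4786 -0.3062  0.0555] ((0.48225826025009155, -0.3078247606754303), (0.06133892759680748, 0.06124157831072807), 16.92740249633789)
T butttop 143 [0.0565 0.062  0.0674] [ 0.4781 -0.3066  0.0617] ((0.479098916053772, -0.3060254156589508), (0.03811429440975189, 0.03613396733999252), 72.59281158447266)
S thick 581 [0.0275 0.043  0.052 ] [ 0.5559 -0.0919  0.0417] ((0.5727198
[... 173 characters left out ...]
, 0.05985039845108986), (0.038525670766830444, 0.16899265348911285), 82.95455169677734)
S button 170 [0.0461 0.0537 0.0633] [ 0.477  -0.2994  0.0546] ((0.4780057370662689, -0.30319973826408386), (0.04225429520010948, 0.0406000055372715), 22.107192993164062)
S butttop 64 [0.0568 0.0613 0.064 ] [ 0.478  -0.3037  0.0608] ((0.4793888032436371, -0.30692487955093384), (0.025345053523778915, 0.03260756656527519), 22.339458465576172)
mat z [0.56125734 0.00544626 0.01112194] [ 0.55997186 -0.06554726  0.01185606]
T 449 270 [ 0.47770729 -0.30755266  0.06378661]
S 415 183 [ 0.4752768  -0.29656253  0.0515793 ]
T 358 240 [ 0.55237374 -0.10504303  0.0501036 ]
S 360 222 [ 0.55092277 -0.08888448  0.04154014]
```

```bash
cat >> h.py <<'E'
from scipy.optimize import least_squares
def cyl(c,R,box,lo):
    q,_=roller(c,lo,lo+.04,box); zc=.012+R
    f=lambda a:(np.hypot((q[:,1]-a[0]-a[1]*(q[:,0]-.55))*np.cos(a[1]),q[:,2]-zc-a[2])-R)
    s=least_squares(f,[np.median(q[:,1]),0,0],loss='soft_l1',f_scale=.002)
    g=q[abs(f(s.x))<.004]; return s.x.round(4),len(g),np.percentile(g[:,0],[1,99]).round(4)
def need(c,y=None):  # tool-frame shift (cm) to target c
    from scipy.spatial.transform import Rotation as Q
    s=robot.state(); M=Q.from_euler('xyz',s['eef_rot']); return (M.inv().apply(np.array(c)-s['tool_pos'])*100).round(2)
E
python3 - <<'E'
from h import *
for n in('top0','side0'):
    c=dict(np.load(f'pics/{n}.npz'))
    print(n,cyl(c,.02,((.5,.61),(-.14,-.07)),.025),cyl(c,.012,((.48,.58),(.03,.09)),.021))
E
python3 -m inch '[[[0,0,0,0,0,-10.3,0],[0,0,0,0,0,-10.3,0],[0,0,0,0,0,-10.3,0],[0,0,0,0,0,-10.3,0],[0,0,0,0,0,-10.3,0]]]'
```

```text
top0 (array([-0.1054,  0.0218,  0.0004]), 552, array([0.5173, 0.5967])) (array([0.0528, 0.0214, 0.0007]), 301, array([0.508 , 0.5792]))
side0 (array([-0.1055,  0.0152, -0.0005]), 501, array([0.5172, 0.5962])) (array([ 0.0531,  0.0082, -0.0008]), 346, array([0.5075, 0.5797]))
t: 0.72
tool_pos: [0.2236, -0.6894, 0.2181]
eef_rot: [-3.141, -0.001, 1.219]
force: [0.0, 0.0, 0.5]
gripper_width: 0.0489
grip_force: 0.0
```

The roller axis is at y = -0.1055 with its centre at x = 0.557, 32 mm high in both views. The line is at y = -0.043, so the roller must travel about 62 mm in +y.

```bash
python3 -m inch '[[[0,0,0,0,0,-9.8,-0.35],[0,0,0,0,0,-9.8,-0.35],[0,0,0,0,0,0,-0.35],[0,0,0,0,0,0,-0.35],[0,0,0,0,0,0,-0.35]]]'
python3 -c "
from h import *
print(need([.557,-.155,.12]))"
```

```text
t: 1.35
tool_pos: [0.2239, -0.6895, 0.2186]
eef_rot: [-3.141, -0.0, 1.553]
force: [0.5, 1.0, 0.7]
gripper_width: 0.0299
grip_force: 0.0
[54.04 32.35  9.85]
```

```bash
python3 -m inch '[[[5.2,3.1,0,0,0,0,-0.35],[5.2,3.1,0,0,0,0,-0.35],[5.2,3.1,0,0,0,0,-0.35],[5.2,3.1,0,0,0,0,-0.35],[5.2,3.1,0,0,0,0,-0.35]]]'
python3 -m inch '[[[5.2,3.1,0,0,0,0,-0.35],[5.2,3.1,0,0,0,0,-0.35],[5.2,3.1,0,0,0,0,-0.35],[5.2,3.1,0,0,0,0,-0.35],[5.2,3.1,0,0,0,0,-0.35]]]'
python3 -m inch '[[[0,0,0,0,10,0,-0.35],[0,0,0,0,10,0,-0.35],[0,0,0,0,0,0,-0.35],[0,0,0,0,0,0,-0.35],[0,0,0,0,0,0,-0.35]]]'
python3 -c "
from h import *
print(need([.557,-.152,.06]),need([.557,-.152,.019]))"
```

```text
t: 1.98
tool_pos: [0.384, -0.4304, 0.219]
eef_rot: [3.141, 0.001, 1.553]
force: [0.9, -0.5, -0.5]
gripper_width: 0.03
grip_force: 0.0
t: 2.6
tool_pos: [0.5431, -0.1729, 0.2189]
eef_rot: [3.141, 0.0, 1.553]
force: [-0.3, -0.9, 1.0]
gripper_width: 0.0299
grip_force: 0.0
t: 3.22
tool_pos: [0.5422, -0.1735, 0.2191]
eef_rot: [3.141, -0.348, 1.556]
force: [-0.6, -0.4, -0.4]
gripper_width: 0.0305
grip_force: 0.0
[-3.39  1.44 15.7 ] [-4.78  1.44 19.55]
```

```bash
python3 -m inch '[[[-3.4,1.4,0,0,0,0,-0.35],[0,0,5,0,0,0,-0.35],[0,0,5,0,0,0,-0.35],[0,0,5,0,0,0,-0.35],[0,0,0.7,0,0,0,-0.35]]]'
python3 -c "
from h import *
print(need([.557,-.152,.019]),need([.557,-.142,.019]))
c=grab('side','s1')"
```

```text
t: 3.85
tool_pos: [0.5552, -0.1504, 0.0579]
eef_rot: [-3.138, -0.351, 1.557]
force: [0.4, 0.4, 0.6]
gripper_width: 0.0304
grip_force: 0.0
[-1.49  0.2   3.6 ] [-0.55  0.19  3.94]
```

View pics/s1.png

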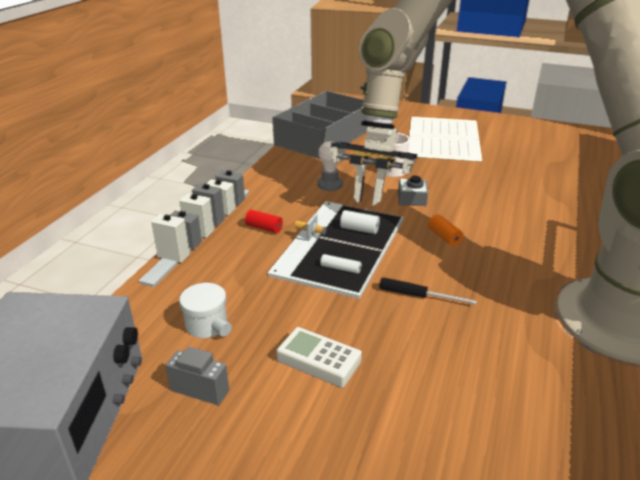

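The tips at (358,200) and (378,200) stand behind the roller at (360,222) and are clear of everything. I'll go down next, then push slowly.

```bash
python3 -m inch '[[[-0.5,0.1,1.2,0,0,0,-0.35],[-0.5,0.1,1.2,0,0,0,-0.35],[-0.3,0,1.3,0,0,0,-0.35],[0,0,0,0,0,0,-0.35],[0,0,0,0,0,0,-0.35]]]'
python3 -c "
from h import *
print(need([.557,-.13,.019]),need([.557,-.0674,.019])-need([.557,-.1,.019]))"
```

```text
t: 4.53
tool_pos: [0.5585, -0.1527, 0.0203]
eef_rot: [-3.142, -0.349, 1.555]
force: [0.7, 0.8, 0.3]
gripper_width: 0.0302
grip_force: 0.0
[ 2.09 -0.19  0.9 ] [ 3.06 -0.06  1.11]
```

```bash
python3 -m inch '[[[0.37,0,0.14,0,0,0,-0.35],[0.37,0,0.14,0,0,0,-0.35],[0.37,0,0.14,0,0,0,-0.35],[0.37,0,0.14,0,0,0,-0.35],[0.3,0,0.11,0,0,0,-0.35]]]'
python3 -m inch '[[[0.19,0,0.07,0,0,0,-0.35],[0.19,0,0.07,0,0,0,-0.35],[0.19,0,0.07,0,0,0,-0.35],[0.19,0,0.07,0,0,0,-0.35],[0.19,0,0.07,0,0,0,-0.35]]]'
python3 -m inch '[[[0.19,0,0.07,0,0,0,-0.35],[0.19,0,0.07,0,0,0,-0.35],[0.19,0,0.07,0,0,0,-0.35],[0.19,0,0.07,0,0,0,-0.35],[0.19,0,0.07,0,0,0,-0.35]]]'
python3 -c "
from h import *
for i in range(2):
  c=grab('side','s2');print(robot.state()['t'],cyl(c,.02,((.5,.61),(-.125,-.03)),.025))
T=grab('top','t2')
print(cyl(T,.02,((.5,.61),(-.125,-.03)),.025))"
```

```text
t: 5.15
tool_pos: [0.5587, -0.1333, 0.0201]
eef_rot: [-3.142, -0.349, 1.555]
force: [-0.5, -0.1, 0.2]
gripper_width: 0.0302
grip_force: 0.0
t: 5.78
tool_pos: [0.5589, -0.1235, 0.02]
eef_rot: [-3.142, -0.349, 1.555]
force: [-1.0, 0.4, -0.3]
gripper_width: 0.0303
grip_force: 0.1
t: 6.4
tool_pos: [0.559, -0.1133, 0.0199]
eef_rot: [-3.142, -0.349, 1.555]
force: [0.3, -0.5, 0.2]
gripper_width: 0.0301
grip_force: 0.1
6.45 (array([-0.0894,  0.0147,  0.0027]), 449, array([0.5168, 0.5951]))
6.5 (array([-0.0883,  0.0082,  0.0025]), 442, array([0.5164, 0.5954]))
(array([-0.086 , -0.0089,  0.0005]), 554, array([0.5176, 0.5952]))
```

View pics/s2.png

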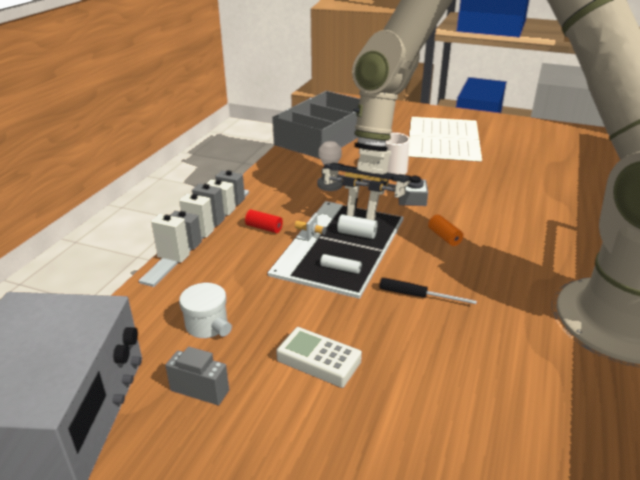

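The roller at (357,226) is being pushed squarely by both tips and follows the tip. I'll continue.

```bash
for i in 1; do python3 -m inch '[[[0.19,0,0.07,0,0,0,-0.35],[0.19,0,0.07,0,0,0,-0.35],[0.19,0,0.07,0,0,0,-0.35],[0.19,0,0.07,0,0,0,-0.35],[0.19,0,0.07,0,0,0,-0.35]]]'; done
python3 -m inch '[[[0.19,0,0.07,0,0,0,-0.35],[0.19,0,0.07,0,0,0,-0.35],[0.19,0,0.07,0,0,0,-0.35],[0.19,0,0.07,0,0,0,-0.35],[0.19,0,0.07,0,0,0,-0.35]]]'
python3 -m inch '[[[0.19,0,0.07,0,0,0,-0.35],[0.19,0,0.07,0,0,0,-0.35],[0.19,0,0.07,0,0,0,-0.35],[0.09,0,0.035,0,0,0,-0.35],[0,0,0,0,0,0,-0.35]]]'
python3 -c "
from h import *
for i in range(3):
  T=grab('top','t3');print(robot.state()['t'],cyl(T,.02,((.5,.61),(-.09,-.0)),.025))
T=grab('side','s3')
print(cyl(T,.02,((.5,.61),(-.09,-.0)),.025))"
```

```text
t: 7.18
tool_pos: [0.5592, -0.1032, 0.0199]
eef_rot: [-3.142, -0.349, 1.555]
force: [-0.1, -0.2, 0.7]
gripper_width: 0.0303
grip_force: 0.1
t: 7.8
tool_pos: [0.5594, -0.0931, 0.0198]
eef_rot: [-3.142, -0.349, 1.555]
force: [-0.1, 0.2, 0.4]
gripper_width: 0.0302
grip_force: 0.1
t: 8.43
tool_pos: [0.5595, -0.0861, 0.0198]
eef_rot: [-3.142, -0.349, 1.555]
force: [-0.8, 0.0, 0.5]
gripper_width: 0.0299
grip_force: 0.0
8.475 (array([-0.0594, -0.0034,  0.0006]), 559, array([0.5164, 0.5955]))
8.525 (array([-0.0591,  0.0022,  0.0006]), 560, array([0.5161, 0.5956]))
8.575 (array([-0.0594,  0.0128,  0.0004]), 555, array([0.5167, 0.5953]))
(array([-0.0601,  0.0094,  0.001 ]), 528, array([0.5158, 0.5949]))
```

```bash
python3 -m inch '[[[0.19,0,0.07,0,0,0,-0.35],[0.19,0,0.07,0,0,0,-0.35],[0.19,0,0.07,0,0,0,-0.35],[0.19,0,0.07,0,0,0,-0.35],[0.19,0,0.07,0,0,0,-0.35]]]'
python3 -m inch '[[[0.19,0,0.07,0,0,0,-0.35],[0.12,0,0.044,0,0,0,-0.35],[0.09,0,0.035,0,0,0,-0.35],[0,0,0,0,0,0,-0.35],[0,0,0,0,0,0,-0.35]]]'
python3 -c "
from h import *
for i in range(3):
  T=grab('top','t4');print(robot.state()['t'],cyl(T,.02,((.5,.61),(-.075,.02)),.025))
T=grab('side','s4')
print(cyl(T,.02,((.5,.61),(-.075,.02)),.025))"
```

```text
t: 9.25
tool_pos: [0.5597, -0.0759, 0.0198]
eef_rot: [-3.142, -0.349, 1.555]
force: [-0.5, -0.7, 1.1]
gripper_width: 0.0304
grip_force: 0.1
t: 9.88
tool_pos: [0.5597, -0.0718, 0.0197]
eef_rot: [-3.142, -0.349, 1.555]
force: [-0.1, -0.1, 0.1]
gripper_width: 0.03
grip_force: 0.0
9.925 (array([-0.0448, -0.0066,  0.0006]), 553, array([0.5164, 0.595 ]))
9.975 (array([-0.0446,  0.0046,  0.0005]), 562, array([0.5162, 0.5953]))
10.025 (array([-0.0447,  0.004 ,  0.0006]), 563, array([0.5161, 0.5949]))
(array([-0.0454,  0.0096,  0.0005]), 561, array([0.5158, 0.5942]))
```

The axis is within about 2 mm of the line. I'll retreat along the tool axis and check.

```bash
python3 -m inch '[[[-0.3,0,-1,0,0,0,-0.35],[0,0,-3,0,0,0,-0.35],[0,0,-5,0,0,0,-0.35],[0,0,-5,0,-10,0,-0.35],[0,0,0,0,-10,0,-1]]]'
python3 - <<'E'
from h import *
s=robot.state(); print(s['tool_pos'],s['eef_rot'],need([.478,-.3065,.12]))
B=((.5,.61),(-.075,.02))
T=grab('top','t5'); S=grab('side','s5')
print(cyl(T,.02,B,.025),cyl(S,.02,B,.025), cyl(S,.012,((.48,.58),(.03,.09)),.021))
a=cv2.resize(T['image'][180:290,250:410],(800,550),interpolation=cv2.INTER_CUBIC); cv2.imwrite('pics/t5c.png',a[:,:,::-1])
# line in first side picture: white ridge on the mat, near end free of the roller
c=dict(np.load('pics/side0.npz')); g=c['image'].min(2).astype(float)
for x in (.50,.53,.56):
    ys=np.linspace(-.058,-.028,61); v=[]
    for y in ys:
        q=c['K']@(c['R']@np.array([x,y,.012])+c['t']); v.append(cv2.getRectSubPix(g.astype(np.float32),(1,1),(q[0]/q[2],q[1]/q[2]))[0,0])
    v=np.clip(np.array(v)-np.median(v)-5,0,None); print(x,(v*ys).sum()/v.sum())
E
```

```text
t: 10.7
tool_pos: [0.5609, -0.1266, 0.1545]
eef_rot: [3.134, 0.001, 1.548]
force: [1.0, 1.4, -1.7]
gripper_width: 0.0243
grip_force: 0.0
[ 0.56091111 -0.12659135  0.15451528] [3.13429046e+00 6.52669707e-04 1.54786158e+00] [-18.17  -7.9    3.41]
(array([-0.0442,  0.0183,  0.0005]), 548, array([0.516 , 0.5953])) (array([-0.0442,  0.0217, -0.0008]), 569, array([0.5162, 0.5944])) (array([ 0.0534,  0.0119, -0.0008]), 340, array([0.5071, 0.5795]))
0.5 -0.04063784447677846
0.53 -0.04118719363677212
0.56 -0.04197185946420588
```

View pics/t5c.png

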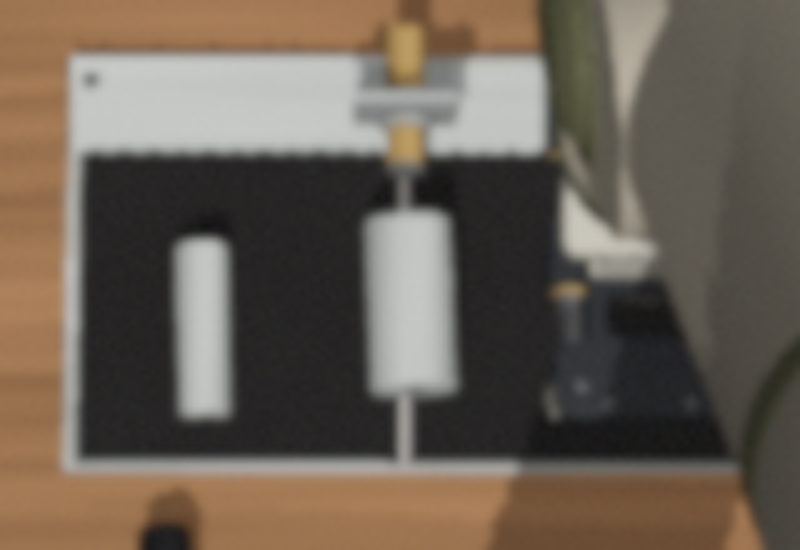

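The top crop shows the roller (410,300) over the line (404,180–430) and in front of the sensor. It is about 2 mm off and 0.04 rad out of line, and the thin roller is untouched. Next is the button.

```bash
python3 -m inch '[[[-4.5,-2,0,0,0,0,-1],[-4.5,-2,0,0,0,0,-1],[-4.5,-2,0,0,0,0,-1],[-4.6,-2,0,0,0,0,-1],[0,0,2.5,0,0,0,-1]]]'
python3 -m inch '[[[0,0,2.5,0,0,0,-1],[0,0,1,0,0,0,-1],[0,0,0,0,0,0,-1],[0,0,0,0,0,0,-1],[0,0,0,0,0,0,-1]]]'
python3 - <<'E'
from h import *
print(need([.478,-.3065,.075])); S=grab('side','s6')
cv2.imwrite('pics/s6c.png',cv2.resize(S['image'][100:260,300:500],(800,640)[:1]+(600,))[:,:,::-1])
B=((.5,.61),(-.075,.02)); print(cyl(S,.02,B,.025))
E
```

```text
t: 11.42
tool_pos: [0.4737, -0.3075, 0.1249]
eef_rot: [3.141, -0.004, 1.547]
force: [0.4, 1.1, -0.9]
gripper_width: 0.0002
grip_force: 0.0
t: 12.05
tool_pos: [0.4763, -0.302, 0.0899]
eef_rot: [3.141, -0.005, 1.555]
force: [0.4, 0.2, -0.6]
gripper_width: 0.0004
grip_force: 0.0
[-0.46  0.18  1.49]
(array([-0.044 ,  0.0214, -0.0008]), 558, array([0.5157, 0.5951]))
```

View pics/s6c.png

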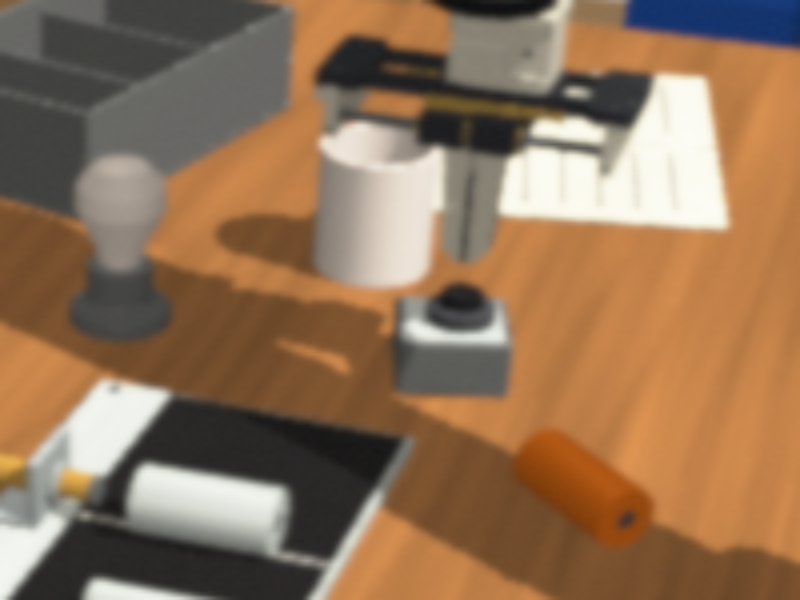

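The shut fingers (468,255) hang right above the button (462,295). I'll correct by 4 mm, go down and press gently.

```bash
python3 -m inch '[[[-0.45,0.15,0,0,0,0,-1],[0,0,1,0,0,0,-1],[0,0,1,0,0,0,-1],[0,0,0.5,0,0,0,-1],[0,0,0,0,0,0,-1]]]'
python3 -m inch '[[[0,0,0.3,0,0,0,-1],[0,0,0.2,0,0,0,-1],[0,0,0.15,0,0,0,-1],[0,0,0,0,0,0,-1],[0,0,0,0,0,0,-1]]]'
```

```text
t: 12.72
tool_pos: [0.477, -0.306, 0.0634]
eef_rot: [-3.14, -0.006, 1.555]
force: [-0.1, 0.5, -0.2]
gripper_width: 0.0006
grip_force: 0.0
t: 13.35
tool_pos: [0.4773, -0.3062, 0.0577]
eef_rot: [-3.141, -0.005, 1.555]
force: [-0.5, 0.3, 4.4]
gripper_width: 0.0007
grip_force: 2.1
```

```bash
python3 -m inch '[[[0,0,0.15,0,0,0,-1],[0,0,0.15,0,0,0,-1],[0,0,0.15,0,0,0,-1],[0,0,0,0,0,0,-1],[0,0,0,0,0,0,-1]]]'
```

```text
t: 13.98
tool_pos: [0.4775, -0.3062, 0.0562]
eef_rot: [3.141, -0.004, 1.555]
force: [-8.1, 5.6, 43.7]
gripper_width: 0.0003
grip_force: 21.8
```

The force jumped to 44 N with the tip stopped at 56 mm, so the button is fully down. I'll release it and back off.

```bash
python3 -m inch '[[[0,0,-0.5,0,0,0,-1],[0,0,-2,0,0,0,-1],[0,0,-4,0,0,0,-1],[0,0,-4,0,0,0,-1],[0,0,0,0,0,0,-1]]]'
python3 - <<'E'
from h import *
B=((.5,.61),(-.075,.02)); P=((.48,.58),(.03,.09))
for n in('top','side'):
    c=grab(n,n+'9'); print(cyl(c,.02,B,.025),cyl(c,.012,P,.021)); q,_=roller(c,.056,.09,((.45,.51),(-.33,-.28))); print('button',len(q),np.percentile(q[:,2],[50,90]))
print(robot.state()['force'])
E
```

```text
t: 14.6
tool_pos: [0.4787, -0.3078, 0.1606]
eef_rot: [3.138, -0.003, 1.554]
force: [0.3, -1.4, -0.4]
gripper_width: 0.0001
grip_force: 0.0
(array([-0.044 ,  0.0177,  0.0003]), 543, array([0.5161, 0.5953])) (array([0.0529, 0.0234, 0.0007]), 294, array([0.5083, 0.5793]))
button 125 [0.06187037 0.06587551]
(array([-0.044 ,  0.0154, -0.001 ]), 551, array([0.5155, 0.5943])) (array([ 0.0534,  0.0217, -0.0007]), 340, array([0.5074, 0.5794]))
button 65 [0.06138841 0.06387995]
[-0.56034878  0.44868463 -0.13654032]
```

```bash
python3 -c "
from cell import robot
print(robot.close_job())"
```

```text
the job is handed in; nothing more can be done
None
```

The job is handed in: I rolled the thick roller onto the line, about 1–2 mm off centre and 0.04 rad out of parallel, then pressed the button fully down and it sprang back; the thin roller did not move. The other bystanders were not re-measured, and no verdict came back.

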